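Load the inspection arbor in order

TASK

Load the inspection arbor (blue foot, slim upright steel post) by threading four parts over its post: the large steel ring at the bottom, then the orange spacer, then the small steel ring, and last the bronze bush with its flange down. Each part must lie flat on the one below, all let go and at rest; leave the V-blocks, the white tub and everything else on the bench where they are.

Things in the scene. Friction and masses are not known exactly. Their poses are not given: they have to be found in the camera images.
- arbor: Inspection arbor, fixed to the bench (never tips or slides): round blue foot 72 mm in diameter and 12 mm high, on it a steel seat boss 40 mm in diameter whose flat top is 18 mm above the bench, and an upright steel post 11 mm in diameter from there up to 68 mm above the bench (the top 7 mm taper to 6 mm diameter). Origin: centre of the foot's underside, on the bench and on the post's axis; z up.
- large_ring: Plain grey steel valve seat ring, the wider and flatter of the two steel rings: outside diameter 54 mm, 12 mm high, bore about 31 mm. Lies flat on the bench. Origin: centre of its underside; z is its axis, up.
- spacer: Orange plastic spacer washer: outside diameter 50 mm, 8 mm high, bore 26 mm. Lies flat on the bench. Origin: centre of its underside; z is its axis, up.
- small_ring: Plain grey steel valve seat ring, the narrower and thicker of the two: outside diameter 44 mm, 15 mm high, bore about 23 mm. Lies flat on the bench. Origin: centre of its underside; z is its axis, up.
- bush: Flanged bronze bush standing on its flange: flange 47 mm in diameter and 12 mm high, above it a round neck 32 mm in diameter up to 32 mm total height, bore about 16 mm right through. Origin: centre of the flange's underside; z is its axis, up.
- v_block_a: Bystander, leave it: grey ground V-block 42 x 45 x 35 mm (x, y, z). Origin: centre of its underside.
- v_block_b: Bystander, leave it: a second grey V-block just like the first, 42 x 45 x 35 mm. Origin: centre of its underside.
- grease_tub: Bystander, leave it: white round tub with a screw lid, 76 mm in diameter, 58 mm high. Origin: centre of its underside.
Not all that is in view belongs to the job. What is meant by the bush is not pink, and is the larger of those in its own colour.

How it is judged:
On the way, in this order (a step that is already met when the one before it is completed fails the run):
1. large steel ring threaded on the post and flat on the seat (horizontal distance between large_ring and arbor below 0.013 m and z of large_ring in the frame of arbor between 0.014 and 0.022 m and angle between large_ring's own z axis and vertical below 0.1 rad and linear speed of large_ring below 0.02 m/s and contact force between the fingers and large_ring below 0.1 N), for 0.2 s.
2. orange spacer flat on the large ring (horizontal distance between spacer and arbor below 0.01 m and z of spacer in the frame of arbor between 0.026 and 0.034 m and angle between spacer's own z axis and vertical below 0.1 rad and linear speed of spacer below 0.02 m/s and contact force between the fingers and spacer below 0.1 N), for 0.2 s.
3. small steel ring flat on the spacer (horizontal distance between small_ring and arbor below 0.009 m and z of small_ring in the frame of arbor between 0.034 and 0.042 m and angle between small_ring's own z axis and vertical below 0.1 rad and linear speed of small_ring below 0.02 m/s and contact force between the fingers and small_ring below 0.1 N), for 0.2 s.
4. bronze bush, flange down, on the small ring with the post in its bore (horizontal distance between bush and arbor below 0.005 m and z of bush in the frame of arbor between 0.049 and 0.057 m and angle between bush's own z axis and vertical below 0.1 rad and linear speed of bush below 0.02 m/s and contact force between the fingers and bush below 0.1 N), for 0.2 s.
At the end, for the whole second after the job is handed in: On the arbor, from the seat up: large steel ring, orange spacer, small steel ring, bronze bush flange down. Undersides at 18, 30, 38 and 53 mm above the bench (each within 4 mm), centres within 13, 10, 9 and 5 mm of the post's axis, each level within 0.1 rad and at rest (under 0.02 m/s) (horizontal distance between large_ring and arbor below 0.013 m and z of large_ring in the frame of arbor between 0.014 and 0.022 m and angle between each of large_ring, spacer, small_ring, bush's own z axis and vertical below 0.1 rad and linear speed of each of large_ring, spacer, small_ring, bush below 0.02 m/s and horizontal distance between spacer and arbor below 0.01 m and z of spacer in the frame of arbor between 0.026 and 0.034 m and horizontal distance between small_ring and arbor below 0.009 m and z of small_ring in the frame of arbor between 0.034 and 0.042 m and horizontal distance between bush and arbor below 0.005 m and z of bush in the frame of arbor between 0.049 and 0.057 m); the robot touches nothing.
It fails at once if a V-block or the white tub was shifted by more than 20 mm (distance of any of v_block_a, v_block_b, grease_tub from where it was at the start of the episode above 0.02 m).
It also fails if it takes over 93 s, if anything falls off the work surface, if the arm or the gripper's body presses on something with over 40 N, if the wrist force passes 120 N, or if a joint passes its speed limit or range.

ROBOT

A 6-joint arm with a two-finger parallel gripper is mounted at the origin on a cart in front of the work surface, level with it; the furniture and walls round the work are solid. World frame = base frame: x ahead of the robot, y to its left, z up, the work surface at z = 0. Lengths are in m, angles in rad, forces in N, time in s.
With the tool pointing down it reaches from about 0.35 to 0.975 m from the base axis. Payload 4.9 kg.
Tool frame: the origin (TCP) lies on the centre line of the jaws, within the pads' length; the fingertips stand 14 mm ahead of it and the grasp point (between the pads) lies 5 mm behind it (manip.nose_length is the distance from the TCP to the fingertips, in m); z points along the fingers, y is the line along which they close (so a half turn about z gives the same grasp; the last joint's range is limited). The gripper opens to 85 mm and grips with 20 to 120 N. Pads are 22 mm wide; open, the fingers measure 114 mm over their backs; the gripper's body (76 mm by 85 mm) begins 54 mm behind the grasp point. The pads swing forward as they close: fully open they stand 13 mm farther back than shut.
Start: joints at [-1.264, 0.053, 1.613, -0, 1.476, -0.119], TCP at [0.258, -0.569, 0.245] pointing down, gripper open.
Joint ranges: [-3.01, 3.01], [-1.01, 2.22], [0.06, 2.58], [-1.02, 4.17], [0.09, 2.62], [-3.14, 3.14]. Speed limits (rad/s): [2.57, 2.57, 3.14, 3.14, 3.14, 3.14].

INTERFACE

Orientations are given as a unit quaternion [w, x, y, z].
In Python, from plant import manip, imaging gives the robot as it stands.
- The arm moves only by the tool play_rows, never from a script. Its argument "commands" is a list of rows, each a list of 6 numbers: the shift along the tool's x, y, z in mm, then the turn, a rotation vector about the tool's x, y, z in degrees. A call has 1 to 5 rows; each row shifts and turns the commanded pose from where the row before left it, along the tool's axes as they then stand; what a row does not reach is not made up. A row lasts 1/12 s, in which the tool goes at most 41.7 mm and 7.16 degrees, less where a joint would pass 70% of its speed; a pose out of reach is approached as far as the arm can. A call is refused whole if a number of a shift passes 41.7 or a number of a turn 7.16, either way. A call with a gripper value outside its range is refused whole. "hand" is the finger opening in mm, from 0 to 85.4, set as the call begins (left out, the last holds). The fingers move at their own pace and stop on an object; the grip force is fixed at half the most. Time passes only in rows, so rows that do not move let the fingers close. It gives the time, the measured TCP pose, the force, the opening and the grip force at its end, in the units of the state.
- manip.state(): the state, without advancing time (a new reading comes with each control period).
- imaging.grab_frame(name): name is "scene" or "top"; returns a dict with "image" (400x640x3 uint8, red, green, blue), "fx", "fy", "cx", "cy" (pixels), "R" (3x3) and "t" (3): a world point X has camera coordinates R X + t. Camera axes: x right, y down, z forward; pixel columns grow to the right and rows downward; lengths in m; the calibration is good to about 2 mm. A picture is of the moment at which its call begins. There is no depth.
- manip.job_done(): hands the job in; it is judged then, once.
The state is a dict: "time": time; "joint_pos": joint angles; "joint_vel": joint speeds; "joint_efforts": joint torques, N m; "tool_pos": TCP position; "tool_rot": TCP orientation; "contact_force": force on the tool from outside, world axes, zero at the start; "ft_torque": the same for the moment, N m; "gripper_width": opening from 0.0 (shut) to 1.0 (fully open); "grasp_force": force on a finger pad.
Only numpy, scipy, OpenCV 4.12 (cv2) and the standard library are available. Lean on these libraries where they do the work, as an engineer would, in place of code of your own. Each camera call takes 0.05 s, during which the arm holds its last target. There are 200 camera calls.

## Working session

There is one attempt and no reset: what is moved stays moved. The work goes in short steps, Python scripts to look and compute and a tool call to move; the robot and the scene stay as the last step left them, time stands still between calls to the robot, and variables do not carry over. Pictures are saved under pics/ and viewed, at most 14 in all, crops included, and the job is handed in when it is done.

Besides the shell and the picture viewer there is one more tool, called after "Call:" by a JSON object that holds its "method" and its "body". play_rows: Moves the arm, as the interface text tells. Its arguments: {"type":"object","properties":{"commands":{"type":"array","items":{"type":"array","items":{"type":"number"}}},"hand":{"type":"number"}},"required":["commands"]}

```bash
ls; mkdir -p pics; python3 - <<'E'
from plant import manip, imaging
import cv2
for n in("scene","top"):
    f=imaging.grab_frame(n); cv2.imwrite(f"pics/{n}0.png",cv2.resize(f["image"][:,:,::-1],(800,500),interpolation=cv2.INTER_CUBIC))
    cv2.imwrite(f"pics/{n}0_raw.png",f["image"][:,:,::-1])
    print(f["fx"],f["fy"],f["cx"],f["cy"],f["R"],f["t"])
print(manip.state())
E
```

```text
pics
380.92339028735597 380.92339028735597 316.72263076472854 201.05145543592573 [[-0.63639353 -0.7713067  -0.00944666]
 [-0.51617033  0.43492116 -0.73784265]
 [ 0.57321153 -0.46468221 -0.67490665]] [0.36418204 0.26301214 0.71929861]
421.90486672342035 421.90486672342035 326.96260531732923 202.8070552892517 [[ 2.19404246e-03 -9.99873627e-01 -1.57453548e-02]
 [-9.89745355e-01  7.75803505e-05 -1.42843011e-01]
 [ 1.42826181e-01  1.58972954e-02 -9.89620108e-01]] [0.04225513 0.51526281 0.98793648]
{'time': 0.1, 'joint_pos': array([-1.26400415e+00,  5.33359884e-02,  1.61416428e+00, -2.46724408e-05,
        1.47600579e+00, -1.19011386e-01]), 'joint_vel': array([-0.00027234, -0.00213885, -0.00210265,  0.0007333 ,  0.00185428,
        0.00031624]), 'joint_efforts': array([ 9.73792908e-05, -3.94898951e+01, -3.71366358e+01, -1.11901190e-04,
        3.86871499e-03,  8.04359416e-06]), 'tool_pos': array([ 0.25798077, -0.56867628,  0.24415341]), 'tool_rot': array([-9.51337522e-04,  9.77421197e-01,  2.11298104e-01, -1.01918894e-04]), 'contact_force': array([ 0.30368381, -0.01869549,  0.62018589]), 'ft_torque': array([-0.00340979, -0.02627868,  0.00615213]), 'grasp_force': 0.0, 'gripper_width': 1.000886155464136}
```

View pics/scene0.png

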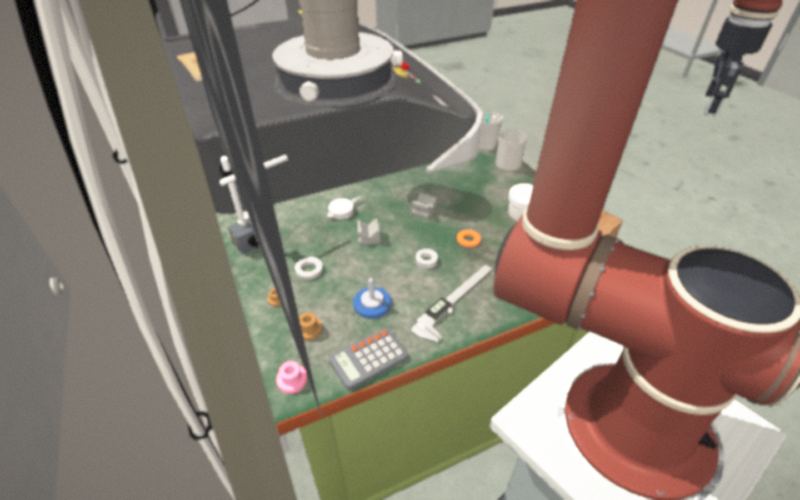

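View pics/top0.png

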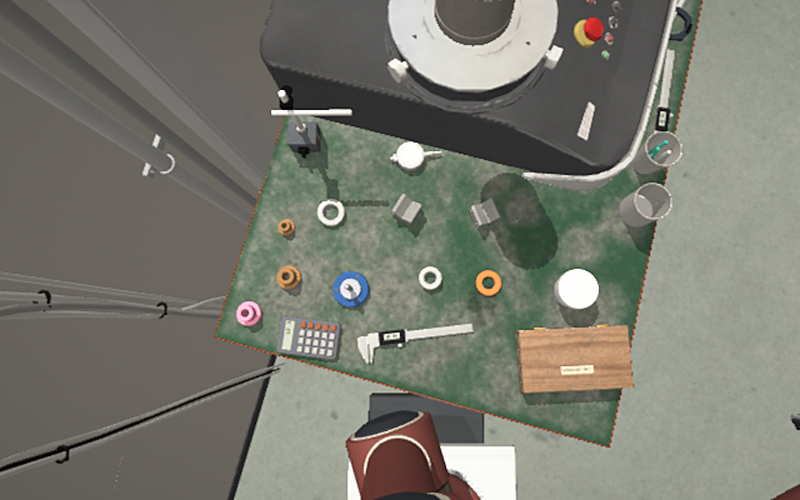

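The top view shows arbor about (350,289), large ring (331,213), spacer (488,283), small ring (430,278), large bronze bush (288,277) in the 800-px picture. The scene view confirms these identities. I'll enlarge the top view for accurate positions.

```bash
cat > h.py <<'E'
import numpy as np, cv2
from plant import manip, imaging
def ray(f,u,v,z):
    d=f["R"].T@np.array([(u-f["cx"])/f["fx"],(v-f["cy"])/f["fy"],1]); c=-f["R"].T@f["t"]
    return c+d*(z-c[2])/d[2]
def px(f,X):
    c=f["R"]@np.array(X)+f["t"]; return f["fx"]*c[0]/c[2]+f["cx"],f["fy"]*c[1]/c[2]+f["cy"]
def circ(f,c,r,z):  # outline polygon of a level circle
    return np.array([px(f,[c[0]+r*np.cos(a),c[1]+r*np.sin(a),z]) for a in np.linspace(0,2*np.pi,60)])
def crop(f,box,s,path,curves=()):
    u0,v0,u1,v1=box
    im=cv2.resize(f["image"][v0:v1,u0:u1,::-1],None,fx=s,fy=s,interpolation=cv2.INTER_CUBIC)
    for p in curves: cv2.polylines(im,[np.round(((p+.5-[u0,v0])*s-.5)*8).astype(np.int32)],True,(0,255,0),1,cv2.LINE_AA,3)
    cv2.imwrite(path,im)
E
python3 - <<'E'
from h import *
f=imaging.grab_frame("top")
crop(f,(215,155,415,255),4,"pics/c1.png")
for n,u,v,z in[("arbor",350,289,.012),("large",331,213,.012),("spacer",488,283,.008),("small",430,278,.015),("bush",288,277,.012)]:
    print(n,ray(f,u*.8,v*.8,z).round(4))
E
```

```text
arbor [0.448  0.1591 0.012 ]
large [0.6015 0.2004 0.012 ]
spacer [ 0.4605 -0.1138  0.008 ]
small [0.4696 0.001  0.015 ]
bush [0.4717 0.283  0.012 ]
```

View pics/c1.png

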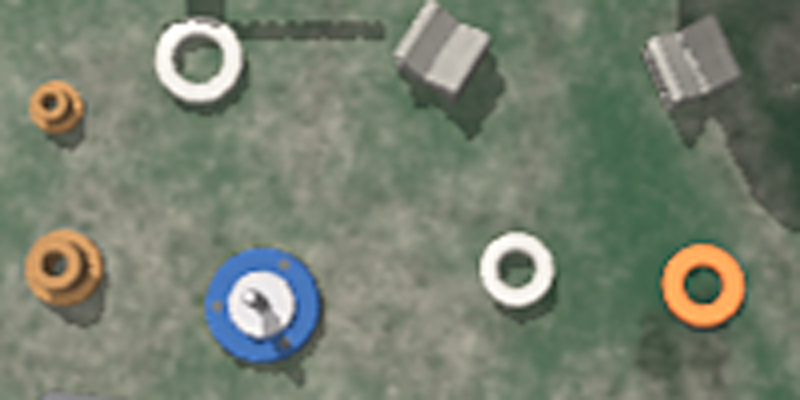

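The crop shows large ring at (199,61), small ring (517,269), spacer (703,285), bush flange (64,268) and foot (263,305), all isolated. Next I'll fit these outlines with colour masks and overlay the results.

```bash
python3 - <<'E'
from h import *
f=imaging.grab_frame("top")
u0,v0,s=215,155,8
im=cv2.resize(f["image"][v0:255,u0:415],None,fx=s,fy=s,interpolation=cv2.INTER_CUBIC)
h,S,V=cv2.split(cv2.cvtColor(im,cv2.COLOR_RGB2HSV))
M={"white":(S<60)&(V>170),"orange":(h<18)&(S>110)&(V>100),"blue":(h>95)&(h<125)&(S>110)}
P=[("large","white",199,61,.012,.027),("small","white",517,269,.015,.022),("spacer","orange",703,285,.008,.025),("bush","orange",64,268,.012,.0235),("arbor","blue",263,305,.012,.036)]
cv=[]
for n,m,cx,cy,z,r in P:
    mask=cv2.morphologyEx(M[m].astype(np.uint8),cv2.MORPH_OPEN,np.ones((7,7)))
    cs,_=cv2.findContours(mask,cv2.RETR_EXTERNAL,cv2.CHAIN_APPROX_NONE)
    c=min(cs,key=lambda c:np.hypot(*(np.array(cv2.minEnclosingCircle(c)[0])-[2*cx,2*cy])))
    e=cv2.fitEllipse(cv2.convexHull(c)); u,v=[(e[0][i]+.5)/s-.5+(u0,v0)[i] for i in(0,1)]
    X=ray(f,u,v,z); k=f["fx"]/(f["R"]@X+f["t"])[2]
    print(n,X.round(4),"d mm",(np.array(e[1])/s/k*1000).round(1),2000*r)
    cv+=[circ(f,X,r,z)]
    if n=="arbor": cv+=[circ(f,X,.02,.018),circ(f,X,.003,.068)]
    if n=="bush": cv+=[circ(f,X,.016,.032)]
crop(f,(215,155,415,255),4,"pics/c2.png",cv)
E
```

```text
large [0.6045 0.2021 0.012 ] d mm [53.  55.5] 54.0
small [0.4712 0.002  0.015 ] d mm [45.  45.3] 44.0
spacer [ 0.4615 -0.1136  0.008 ] d mm [51.3 52.6] 50.0
bush [0.4718 0.2825 0.012 ] d mm [45.7 47.4] 47.0
arbor [0.4486 0.1585 0.012 ] d mm [70.4 71.1] 72.0
```

View pics/c2.png

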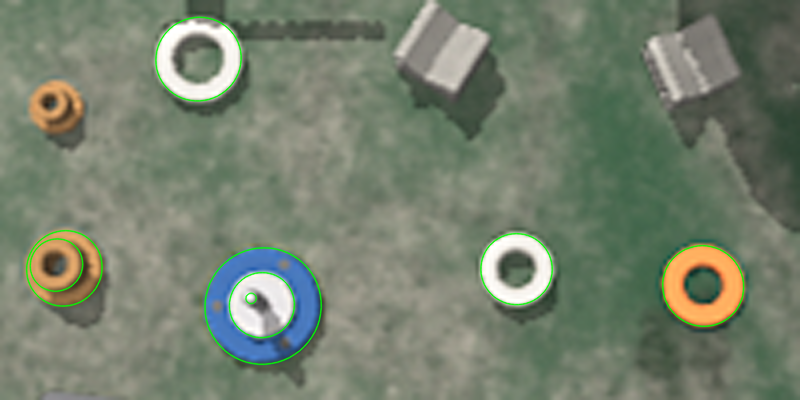

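Overlays match all outlines, including neck and post tip, so the heights and positions are consistent. Next, check the stand's crossbar near the large ring and the tool offsets.

```bash
python3 - <<'E'
from h import *
print([(a,getattr(manip,a)) for a in dir(manip) if not a.startswith('_') and not callable(getattr(manip,a))])
ft=imaging.grab_frame("top");fs=imaging.grab_frame("scene")
P=lambda f:np.array([[f["fx"],0,f["cx"]],[0,f["fy"],f["cy"]],[0,0,1]])@np.c_[f["R"],f["t"]]
a=np.array([[272,112],[351,112]]).T*.8;b=np.array([[287,158],[263,167]]).T*.8
for q in(b,b[:,::-1]):
    X=cv2.triangulatePoints(P(ft),P(fs),a,q);print((X[:3]/X[3]).T.round(3))
for n,u,v in(("standbase",303,140),("tub",577,290),("box",575,360)):print(n,ray(ft,u*.8,v*.8,.04).round(3))
E
```

```text
[('nose_length', 0.014)]
[[0.679 0.223 0.26 ]
 [0.771 0.162 0.144]]
[[0.704 0.243 0.228]
 [0.745 0.142 0.175]]
standbase [0.745 0.256 0.04 ]
tub [ 0.444 -0.279  0.04 ]
box [ 0.313 -0.27   0.04 ]
```

Call:
{"method": "play_rows", "body": {"commands": [[0, 0, 0, 0, 0, 6.1], [0, 0, 0, 0, 0, 6.1], [0, 0, 0, 0, 0, 6.1], [0, 0, 0, 0, 0, 6.1], [0, 0, 0, 0, 0, 0]], "hand": 85}}

```text
time: 0.72
tool_pos: [0.2581, -0.5691, 0.2452]
tool_rot: [-0.0, 1.0, -0.001, -0.0]
contact_force: [-0.0, 0.3, 0.7]
gripper_width: 0.995
grasp_force: 0.0
```

Call:
{"method": "play_rows", "body": {"commands": [[15, -34, 0, 0, 0, 0], [15, -34, 0, 0, 0, 0], [15, -34, 0, 0, 0, 0], [15, -34, 0, 0, 0, 0], [15, -34, 0, 0, 0, 0]]}}

```text
time: 1.13
tool_pos: [0.3335, -0.3976, 0.2452]
tool_rot: [-0.0, 1.0, 0.001, 0.0]
contact_force: [1.6, 0.7, -0.2]
gripper_width: 0.998
grasp_force: 0.0
```

Call:
{"method": "play_rows", "body": {"commands": [[15, -34, 0, 0, 0, 0], [15, -34, 0, 0, 0, 0], [15, -34, 0, 0, 0, 0], [15, -34, 0, 0, 0, 0], [15, -34, 0, 0, 0, 0]]}}

```text
time: 1.55
tool_pos: [0.4085, -0.2275, 0.2455]
tool_rot: [0.0, 1.0, 0.001, 0.0]
contact_force: [-0.0, -0.2, 0.1]
gripper_width: 0.999
grasp_force: 0.0
```

Call:
{"method": "play_rows", "body": {"commands": [[15, -34, 0, 0, 0, 0], [15, -34, 0, 0, 0, 0], [15, -34, 0, 0, 0, 0], [15, -34, 0, 0, 0, 0], [15, -34, 0, 0, 0, 0]]}}

```text
time: 1.97
tool_pos: [0.4836, -0.0573, 0.2456]
tool_rot: [0.0, 1.0, 0.002, 0.0]
contact_force: [0.7, -1.0, -0.1]
gripper_width: 0.995
grasp_force: 0.0
```

Call:
{"method": "play_rows", "body": {"commands": [[15, -32.4, 0, 0, 0, 0], [15, -32.4, 0, 0, 0, 0], [15, -32.4, 0, 0, 0, 0], [15, -32.4, 0, 0, 0, 0], [15, -32.4, 10, 0, 0, 0]], "hand": 70}}

```text
time: 2.38
tool_pos: [0.5599, 0.1048, 0.2377]
tool_rot: [-0.0, 1.0, 0.002, 0.002]
contact_force: [0.4, -0.6, 0.5]
gripper_width: 0.822
grasp_force: 0.0
```

Call:
{"method": "play_rows", "body": {"commands": [[15.3, -32.4, 15, 0, 0, 0], [15.3, -32.4, 15, 0, 0, 0], [15.3, -32.4, 15, 0, 0, 0], [0, 0, 35, 0, 0, 0], [0, 0, 35, 0, 0, 0]]}}

```text
time: 2.8
tool_pos: [0.6059, 0.2023, 0.121]
tool_rot: [-0.0, 1.0, 0.003, 0.002]
contact_force: [-0.2, -0.4, -1.0]
gripper_width: 0.817
grasp_force: 0.0
```

Call:
{"method": "play_rows", "body": {"commands": [[0, 0, 30, 0, 0, 0], [0, 0, 20, 0, 0, 0], [0, 0, 15, 0, 0, 0], [0, 0, 5, 0, 0, 0], [0, 0, 0, 0, 0, 0]]}}

```text
time: 3.22
tool_pos: [0.6034, 0.1998, 0.0491]
tool_rot: [0.0, 1.0, 0.0, -0.001]
contact_force: [-0.4, -1.0, 0.6]
gripper_width: 0.816
grasp_force: 0.0
```

```bash
python3 - <<'E'
from h import *
a=imaging.grab_frame("top");b=imaging.grab_frame("scene")
crop(a,(235,130,315,200),7,"pics/a.png");
s=manip.state();print(s["tool_pos"],s["gripper_width"])
c=px(b,[.6045,.2021,.03]);u,v=map(int,c)
crop(b,(u-50,v-45,u+50,v+45),5,"pics/b.png")
x=cv2.imread("pics/a.png");y=cv2.imread("pics/b.png")
x=cv2.resize(x,(400,400));y=cv2.resize(y,(400,400));cv2.imwrite("pics/ab.png",np.hstack([x,y]))
E
```

```text
[0.60529012 0.20017932 0.05197326] 0.8219952992475539
```

View pics/ab.png

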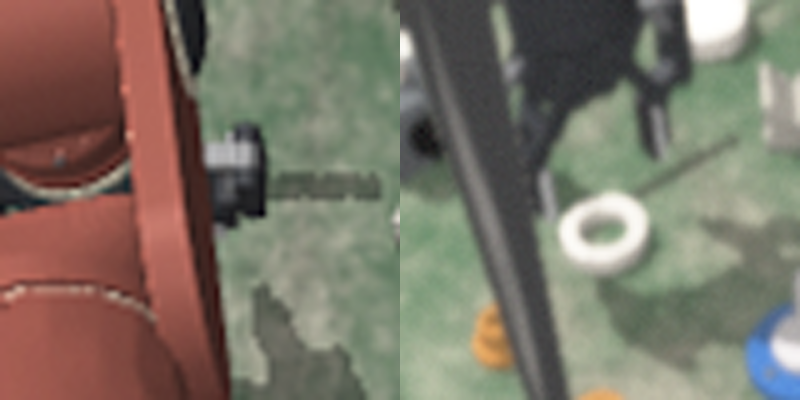

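The right finger's tip shows near (655,158) and the left at (548,215), straddling the ring at (603,230). I'll estimate tip height from these pixels.

```bash
python3 - <<'E'
from h import *
f=imaging.grab_frame("scene")
u,v=map(int,px(f,[.6045,.2021,.03]))
for y in(.165,.237):
  for z in(.03,.035,.04,.045,.05):
    c=px(f,[.604,y,z]);print(y,z,round((c[0]-u+50)*4+400),round((c[1]-v+45)*4.444))
s=[manip.state()["tool_pos"]];
for i in range(4): imaging.grab_frame("scene"); s.append(manip.state()["tool_pos"])
print(np.round(s,4))
E
```

```text
0.165 0.03 650 175
0.165 0.035 650 169
0.165 0.04 649 162
0.165 0.045 648 156
0.165 0.05 647 149
0.237 0.03 552 232
0.237 0.035 550 225
0.237 0.04 549 219
0.237 0.045 548 212
0.237 0.05 547 206
[[0.6057 0.2002 0.0526]
 [0.6057 0.2003 0.0527]
 [0.6056 0.2002 0.0526]
 [0.6054 0.2002 0.0523]
 [0.6051 0.2002 0.052 ]]
```

Call:
{"method": "play_rows", "body": {"commands": [[-1, -2, 15, 0, 0, 0], [0, 0, 12, 0, 0, 0], [0, 0, 6, 0, 0, 0], [0, 0, 3, 0, 0, 0], [0, 0, 0, 0, 0, 0]]}}

```text
time: 3.98
tool_pos: [0.6017, 0.2017, 0.0121]
tool_rot: [0.0, 1.0, 0.0, -0.002]
contact_force: [0.7, -0.4, 0.1]
gripper_width: 0.819
grasp_force: 0.0
```

Call:
{"method": "play_rows", "body": {"commands": [[0, 0, 0, 0, 0, 0], [0, 0, 0, 0, 0, 0], [0, 0, 0, 0, 0, 0], [0, 0, 0, 0, 0, 0], [0, 0, 0, 0, 0, 0]], "hand": 40}}

```text
time: 4.4
tool_pos: [0.6037, 0.2021, 0.015]
tool_rot: [-0.0, 1.0, -0.0, 0.001]
contact_force: [0.2, -0.6, 0.9]
gripper_width: 0.592
grasp_force: 62.1
```

Call:
{"method": "play_rows", "body": {"commands": [[0, 0, 0, 0, 0, 0], [0, 0, 0, 0, 0, 0], [0, 0, 0, 0, 0, 0], [0, 0, 0, 0, 0, 0], [0, 0, 0, 0, 0, 0]]}}

```text
time: 4.82
tool_pos: [0.6038, 0.2021, 0.015]
tool_rot: [-0.0, 1.0, -0.0, 0.001]
contact_force: [0.7, 0.4, 5.0]
gripper_width: 0.589
grasp_force: 62.4
```

Call:
{"method": "play_rows", "body": {"commands": [[0, 0, -10, 0, 0, 0], [0, 0, -25, 0, 0, 0], [0, 0, -30, 0, 0, 0], [0, 0, -30, 0, 0, 0], [0, 0, -10, 0, 0, 0]]}}

```text
time: 5.23
tool_pos: [0.6049, 0.2025, 0.1244]
tool_rot: [-0.001, 1.0, 0.0, 0.003]
contact_force: [0.7, 0.5, 0.6]
gripper_width: 0.589
grasp_force: 62.2
```

```bash
python3 - <<'E'
from h import *
b=imaging.grab_frame("scene")
s=manip.state();print(s["tool_pos"],s["gripper_width"],s["contact_force"],s["grasp_force"])
u,v=map(int,px(b,s["tool_pos"]))
crop(b,(u-50,v-40,u+50,v+40),6,"pics/b2.png")
E
```

```text
[0.60552326 0.20261766 0.12500168] 0.5818788034132616 [ 0.4086302  -0.52881589  0.22328305] 62.182348672590706
```

View pics/b2.png

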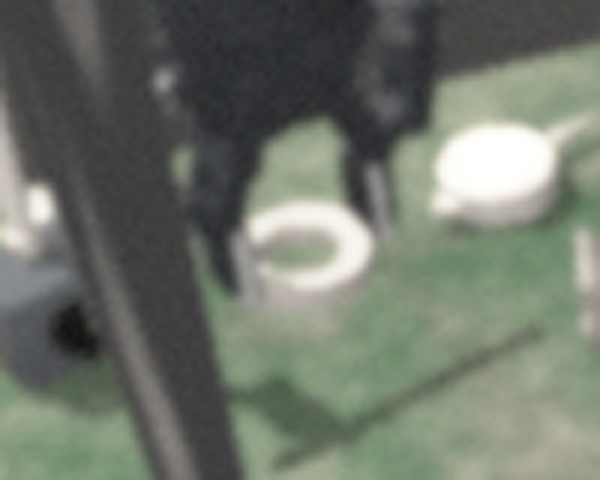

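The ring is held level between the pads, centre near (305,248). Moving above the arbor.

Call:
{"method": "play_rows", "body": {"commands": [[-25, 7, 0, 0, 0, 0], [-35, 10, 0, 0, 0, 0], [-35, 10, 0, 0, 0, 0], [-35, 10, 0, 0, 0, 0], [-20, 5.5, 0, 0, 0, 0]]}}

```text
time: 5.7
tool_pos: [0.4482, 0.1585, 0.116]
tool_rot: [0.001, 1.0, 0.0, -0.003]
contact_force: [0.2, -0.1, 0.5]
gripper_width: 0.59
grasp_force: 62.2
```

Call:
{"method": "play_rows", "body": {"commands": [[-6, 1, 0, 0, 0, 0], [0, 0, 0, 0, 0, 0], [0, 0, 0, 0, 0, 0]]}}

```text
time: 5.95
tool_pos: [0.4473, 0.1586, 0.1189]
tool_rot: [-0.0, 1.0, -0.0, -0.0]
contact_force: [1.1, 0.1, -0.1]
gripper_width: 0.591
grasp_force: 62.2
```

```bash
python3 - <<'E'
from h import *
b=imaging.grab_frame("scene")
s=manip.state();T=s["tool_pos"];print(T,s["joint_pos"])
u,v=map(int,px(b,T-[0,0,.03]))
A=[.4486,.1585]
crop(b,(u-50,v-40,u+50,v+40),6,"pics/b3.png",[circ(b,T,.027,T[2]-.003),circ(b,T,.027,T[2]-.015),circ(b,A,.003,.068),circ(b,A,.036,.012)])
E
```

```text
[0.447957   0.15869097 0.11927337] [ 1.83665477e-01 -2.01704199e-01  2.07127177e+00  3.73058887e-05
  1.27158048e+00  1.75454560e+00]
```

View pics/b3.png

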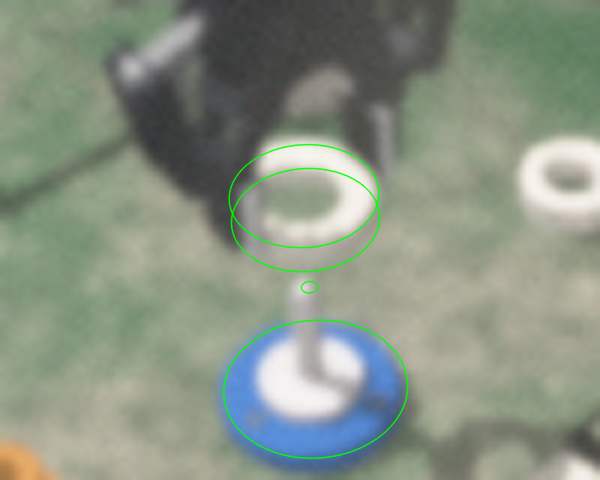

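The ring's outline matches the overlay at (305,196) and the post tip is at (302,285), aligned within 1–2 mm. Lowering and releasing.

Call:
{"method": "play_rows", "body": {"commands": [[0.5, 0, 20, 0, 0, 0], [0, 0, 25, 0, 0, 0], [0, 0, 22, 0, 0, 0], [0, 0, 10, 0, 0, 0], [0, 0, 3, 0, 0, 0]]}}

```text
time: 6.42
tool_pos: [0.4468, 0.1583, 0.0369]
tool_rot: [0.0, 1.0, -0.0, -0.002]
contact_force: [0.8, 0.8, -0.6]
gripper_width: 0.588
grasp_force: 62.2
```

Call:
{"method": "play_rows", "body": {"commands": [[0, 0, 2, 0, 0, 0], [0, 0, 2, 0, 0, 0], [0, 0, 0, 0, 0, 0], [0, 0, 0, 0, 0, 0]]}}

```text
time: 6.75
tool_pos: [0.4486, 0.1587, 0.0365]
tool_rot: [-0.0, 1.0, 0.0, 0.001]
contact_force: [0.5, 0.7, -0.7]
gripper_width: 0.59
grasp_force: 62.2
```

Call:
{"method": "play_rows", "body": {"commands": [[0, 0, 2, 0, 0, 0], [0, 0, 1, 0, 0, 0], [0, 0, 0, 0, 0, 0], [0, 0, 0, 0, 0, 0]]}}

```text
time: 7.08
tool_pos: [0.4482, 0.1586, 0.033]
tool_rot: [-0.0, 1.0, -0.0, 0.001]
contact_force: [1.0, 0.2, 1.9]
gripper_width: 0.591
grasp_force: 62.5
```

Call:
{"method": "play_rows", "body": {"commands": [[0, 0, 0, 0, 0, 0], [0, 0, 0, 0, 0, 0], [0, 0, 0, 0, 0, 0], [0, 0, 0, 0, 0, 0], [0, 0, 0, 0, 0, 0]], "hand": 75}}

```text
time: 7.5
tool_pos: [0.4474, 0.1585, 0.0321]
tool_rot: [0.0, 1.0, -0.0, -0.0]
contact_force: [-0.8, -0.0, 0.0]
gripper_width: 0.876
grasp_force: 0.0
```

Call:
{"method": "play_rows", "body": {"commands": [[0, 0, -15, 0, 0, 0], [0, 0, -30, 0, 0, 0], [0, 0, -30, 0, 0, 0], [0, 0, -30, 0, 0, 0], [0, 0, -10, 0, 0, 0]]}}

```text
time: 7.92
tool_pos: [0.4501, 0.159, 0.1524]
tool_rot: [-0.001, 1.0, 0.0, 0.004]
contact_force: [1.0, 0.3, -0.0]
gripper_width: 0.876
grasp_force: 0.0
```

```bash
python3 - <<'E'
from h import *
b=imaging.grab_frame("scene")
s=manip.state();T=s["tool_pos"];print(T)
A=[.4486,.1585]
u,v=map(int,px(b,A+[.03]))
crop(b,(u-50,v-40,u+50,v+40),6,"pics/b4.png",[circ(b,A,.027,.03),circ(b,A,.036,.012)])
E
```

```text
[0.45051212 0.1590765  0.15270258]
```

View pics/b4.png

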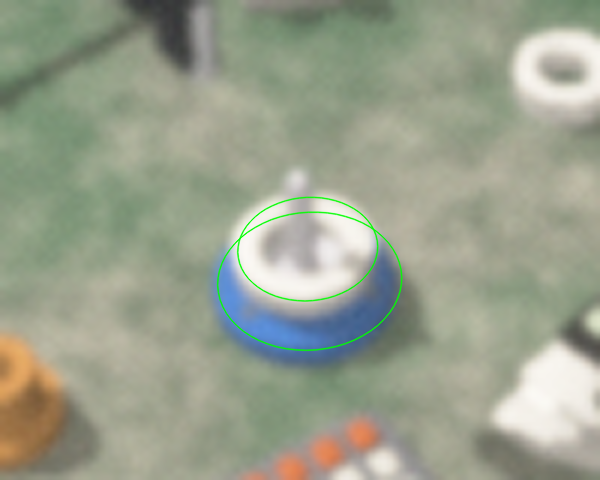

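The large ring sits on the seat, centred on the post at (300,250). Next, the spacer.

Call:
{"method": "play_rows", "body": {"commands": [[2, 30, 0, 0, 0, 0], [2, 35, 0, 0, 0, 0], [2, 35, 0, 0, 0, 0], [2, 35, 0, 0, 0, 0], [2, 35, 0, 0, 0, 0]], "hand": 70}}

```text
time: 8.38
tool_pos: [0.4565, -0.0128, 0.1455]
tool_rot: [-0.0, 1.0, 0.0, -0.001]
contact_force: [0.5, 0.1, 0.3]
gripper_width: 0.82
grasp_force: 0.0
```

Call:
{"method": "play_rows", "body": {"commands": [[2, 35, 10, 0, 0, 0], [1, 35, 20, 0, 0, 0], [0, 27, 30, 0, 0, 0], [0, 5, 30, 0, 0, 0], [0, 0, 10, 0, 0, 0]]}}

```text
time: 8.8
tool_pos: [0.4565, -0.1136, 0.0415]
tool_rot: [-0.002, 1.0, -0.002, -0.004]
contact_force: [-1.0, 0.7, -0.3]
gripper_width: 0.821
grasp_force: 0.0
```

Call:
{"method": "play_rows", "body": {"commands": [[0, 0, 0, 0, 0, 0], [0, 0, 0, 0, 0, 0], [0, 0, 0, 0, 0, 0]]}}

```text
time: 9.05
tool_pos: [0.4615, -0.113, 0.0485]
tool_rot: [0.0, 1.0, 0.001, 0.001]
contact_force: [0.1, -0.9, 0.3]
gripper_width: 0.822
grasp_force: 0.0
```

Call:
{"method": "play_rows", "body": {"commands": [[0, 0, 15, 0, 0, 0], [0, 0, 12, 0, 0, 0], [0, 0, 4, 0, 0, 0], [0, 0, 3, 0, 0, 0], [0, 0, 0, 0, 0, 0]]}}

```text
time: 9.47
tool_pos: [0.4612, -0.1132, 0.014]
tool_rot: [0.0, 1.0, 0.0, 0.001]
contact_force: [-0.7, -0.5, -0.7]
gripper_width: 0.812
grasp_force: 0.0
```

Call:
{"method": "play_rows", "body": {"commands": [[0, 0, 0, 0, 0, 0], [0, 0, 0, 0, 0, 0], [0, 0, 0, 0, 0, 0], [0, 0, 0, 0, 0, 0], [0, 0, 0, 0, 0, 0]]}}

```text
time: 9.88
tool_pos: [0.4608, -0.1136, 0.0136]
tool_rot: [0.0, 1.0, -0.0, 0.0]
contact_force: [0.7, 0.0, -0.4]
gripper_width: 0.816
grasp_force: 0.0
```

Call:
{"method": "play_rows", "body": {"commands": [[0, 0, 0, 0, 0, 0], [0, 0, 0, 0, 0, 0], [0, 0, 0, 0, 0, 0], [0, 0, 0, 0, 0, 0], [0, 0, 0, 0, 0, 0]], "hand": 36}}

```text
time: 10.3
tool_pos: [0.4611, -0.1137, 0.0142]
tool_rot: [0.0, 1.0, -0.0, 0.0]
contact_force: [-0.8, 0.8, 4.1]
gripper_width: 0.543
grasp_force: 60.6
```

Call:
{"method": "play_rows", "body": {"commands": [[0, 0, 0, 0, 0, 0], [0, 0, 0, 0, 0, 0], [0, 0, 0, 0, 0, 0], [0, 0, 0, 0, 0, 0], [0, 0, 0, 0, 0, 0]]}}

```text
time: 10.72
tool_pos: [0.4611, -0.1137, 0.0142]
tool_rot: [0.0, 1.0, -0.0, 0.0]
contact_force: [-1.6, 0.4, 4.6]
gripper_width: 0.54
grasp_force: 60.6
```

Call:
{"method": "play_rows", "body": {"commands": [[0, 0, -10, 0, 0, 0], [0, 0, -25, 0, 0, 0], [0, 0, -30, 0, 0, 0], [0, 0, -30, 0, 0, 0], [-1, -20, -10, 0, 0, 0]]}}

```text
time: 11.13
tool_pos: [0.4625, -0.0961, 0.1242]
tool_rot: [0.002, 1.0, -0.001, 0.004]
contact_force: [2.4, 0.3, 0.6]
gripper_width: 0.54
grasp_force: 61.5
```

Call:
{"method": "play_rows", "body": {"commands": [[-2, -35, 0, 0, 0, 0], [-2, -35, 0, 0, 0, 0], [-2, -35, 0, 0, 0, 0], [-2, -35, 0, 0, 0, 0], [-2, -35, 0, 0, 0, 0]]}}

```text
time: 11.55
tool_pos: [0.4492, 0.083, 0.119]
tool_rot: [-0.0, 1.0, -0.0, 0.001]
contact_force: [0.5, -1.2, 0.6]
gripper_width: 0.546
grasp_force: 61.5
```

Call:
{"method": "play_rows", "body": {"commands": [[-1.5, -35, 0, 0, 0, 0], [0, -30, 0, 0, 0, 0], [0, -12, 0, 0, 0, 0], [0, 0, 0, 0, 0, 0], [0, 0, 0, 0, 0, 0]]}}

```text
time: 11.97
tool_pos: [0.448, 0.1588, 0.1186]
tool_rot: [0.0, 1.0, 0.001, 0.0]
contact_force: [0.3, -0.7, 0.2]
gripper_width: 0.542
grasp_force: 61.5
```

Call:
{"method": "play_rows", "body": {"commands": [[0, 0, 0, 0, 0, 0], [0, 0, 0, 0, 0, 0]]}}

```text
time: 12.13
tool_pos: [0.4482, 0.1575, 0.1184]
tool_rot: [0.0, 1.0, -0.001, -0.0]
contact_force: [0.1, -0.2, -0.1]
gripper_width: 0.542
grasp_force: 61.5
```

```bash
python3 - <<'E'
from h import *
b=imaging.grab_frame("scene")
s=manip.state();T=s["tool_pos"];print(T)
A=[.4486,.1585]
u,v=map(int,px(b,A+[.08]))
crop(b,(u-50,v-40,u+50,v+40),6,"pics/b5.png",[circ(b,T,.025,T[2]-.006),circ(b,A,.003,.068),circ(b,A,.027,.03)])
E
```

```text
[0.44819759 0.15751221 0.11834151]
```

View pics/b5.png

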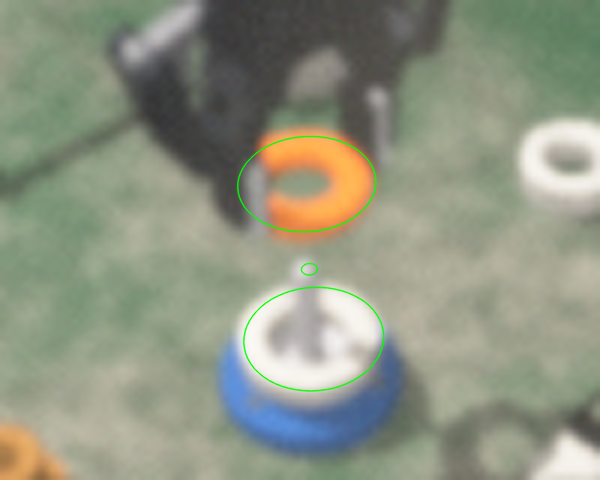

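The spacer is level and centred at (307,184) as predicted, above the post tip at (303,268). Lowering.

Call:
{"method": "play_rows", "body": {"commands": [[0, -1, 15, 0, 0, 0], [0, 0, 22, 0, 0, 0], [0, 0, 22, 0, 0, 0], [0, 0, 9, 0, 0, 0], [0, 0, 3, 0, 0, 0]]}}

```text
time: 12.6
tool_pos: [0.4465, 0.1585, 0.0452]
tool_rot: [0.0, 1.0, -0.001, -0.002]
contact_force: [-0.1, -0.2, -0.1]
gripper_width: 0.545
grasp_force: 61.5
```

Call:
{"method": "play_rows", "body": {"commands": [[0, 0, 2, 0, 0, 0], [0, 0, 0, 0, 0, 0], [0, 0, 0, 0, 0, 0], [0, 0, 0, 0, 0, 0]]}}

```text
time: 12.93
tool_pos: [0.4491, 0.1597, 0.0466]
tool_rot: [-0.0, 1.0, -0.0, 0.001]
contact_force: [-0.0, 0.6, 0.6]
gripper_width: 0.544
grasp_force: 61.5
```

Call:
{"method": "play_rows", "body": {"commands": [[0, 0, 1.5, 0, 0, 0], [0, 0, 0.5, 0, 0, 0], [0, 0, 0, 0, 0, 0], [0, 0, 0, 0, 0, 0]]}}

```text
time: 13.27
tool_pos: [0.4488, 0.1597, 0.0441]
tool_rot: [-0.0, 1.0, -0.0, 0.001]
contact_force: [-0.8, -0.7, 4.4]
gripper_width: 0.543
grasp_force: 62.0
```

Call:
{"method": "play_rows", "body": {"commands": [[0, 0, 0, 0, 0, 0], [0, 0, 0, 0, 0, 0], [0, 0, 0, 0, 0, 0], [0, 0, 0, 0, 0, 0], [0, 0, 0, 0, 0, 0]], "hand": 70}}

```text
time: 13.68
tool_pos: [0.4478, 0.1595, 0.043]
tool_rot: [0.0, 1.0, 0.0, -0.0]
contact_force: [-0.0, 0.3, -1.0]
gripper_width: 0.819
grasp_force: 0.0
```

Call:
{"method": "play_rows", "body": {"commands": [[0, 0, -15, 0, 0, 0], [0, 0, -30, 0, 0, 0], [0, 0, -30, 0, 0, 0], [2, 10, -20, 0, 0, 0], [4, 30, 0, 0, 0, 0]]}}

```text
time: 14.1
tool_pos: [0.4572, 0.1214, 0.144]
tool_rot: [-0.001, 1.0, 0.002, 0.005]
contact_force: [1.5, -0.2, 0.5]
gripper_width: 0.821
grasp_force: 0.0
```

Call:
{"method": "play_rows", "body": {"commands": [[5, 35, 0, 0, 0, 0], [5, 35, 0, 0, 0, 0], [4, 30, 15, 0, 0, 0], [2, 17, 30, 0, 0, 0], [0, 0, 30, 0, 0, 0]]}}

```text
time: 14.52
tool_pos: [0.4721, -0.0007, 0.0643]
tool_rot: [0.001, 1.0, -0.002, 0.003]
contact_force: [-0.2, -0.3, -0.0]
gripper_width: 0.82
grasp_force: 0.0
```

Call:
{"method": "play_rows", "body": {"commands": [[0, 0, 15, 0, 0, 0], [0, 0, 0, 0, 0, 0], [0, 0, 0, 0, 0, 0], [0, 0, 0, 0, 0, 0]]}}

```text
time: 14.85
tool_pos: [0.4711, 0.0025, 0.0495]
tool_rot: [0.0, 1.0, 0.0, 0.001]
contact_force: [-0.3, 0.9, -0.2]
gripper_width: 0.816
grasp_force: 0.0
```

```bash
python3 - <<'E'
from h import *
b=imaging.grab_frame("scene")
s=manip.state();T=s["tool_pos"];print(T)
A=[.4486,.1585]
u,v=map(int,px(b,[.46,.09,.03]))
crop(b,(u-65,v-50,u+65,v+50),6,"pics/b6.png",[circ(b,A,.025,.038),circ(b,[.4712,.002],.022,.015)])
E
```

```text
[0.47148203 0.00254387 0.05008228]
```

View pics/b6.png

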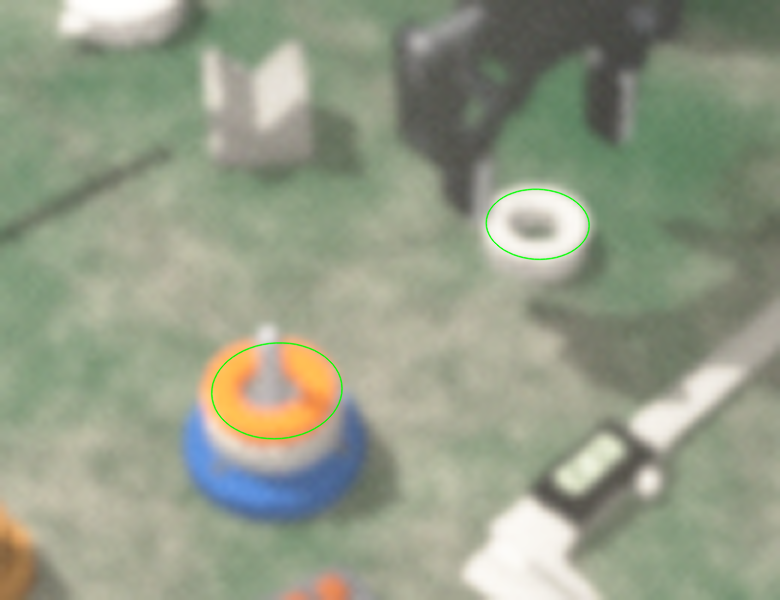

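The spacer lies flat on the large ring at (270,388), and the fingers straddle the small ring at (538,225). Gripping it.

Call:
{"method": "play_rows", "body": {"commands": [[0, 0, 15, 0, 0, 0], [0, 0, 11, 0, 0, 0], [0, 0, 4, 0, 0, 0], [0, 0, 1, 0, 0, 0], [0, 0, 0, 0, 0, 0]]}}

```text
time: 15.32
tool_pos: [0.47, 0.0026, 0.0173]
tool_rot: [-0.0, 1.0, 0.0, -0.0]
contact_force: [0.0, -0.3, -0.4]
gripper_width: 0.82
grasp_force: 0.0
```

Call:
{"method": "play_rows", "body": {"commands": [[0, 0, 0, 0, 0, 0], [0, 0, 0, 0, 0, 0], [0, 0, 0, 0, 0, 0], [0, 0, 0, 0, 0, 0], [0, 0, 0, 0, 0, 0]], "hand": 30}}

```text
time: 15.73
tool_pos: [0.471, 0.0024, 0.0185]
tool_rot: [0.0, 1.0, -0.0, 0.001]
contact_force: [-1.7, -0.3, 5.0]
gripper_width: 0.478
grasp_force: 60.5
```

Call:
{"method": "play_rows", "body": {"commands": [[0, 0, 0, 0, 0, 0], [0, 0, 0, 0, 0, 0], [0, 0, 0, 0, 0, 0], [0, 0, 0, 0, 0, 0], [0, 0, 0, 0, 0, 0]]}}

```text
time: 16.15
tool_pos: [0.471, 0.0024, 0.0185]
tool_rot: [0.0, 1.0, -0.0, 0.001]
contact_force: [-1.6, 0.1, 6.3]
gripper_width: 0.479
grasp_force: 60.5
```

Call:
{"method": "play_rows", "body": {"commands": [[0, 0, -10, 0, 0, 0], [0, 0, -25, 0, 0, 0], [0, 0, -30, 0, 0, 0], [0, 0, -30, 0, 0, 0], [-1, -15, -10, 0, 0, 0]]}}

```text
time: 16.57
tool_pos: [0.4719, 0.016, 0.1279]
tool_rot: [0.001, 1.0, -0.001, 0.004]
contact_force: [1.1, -0.2, 0.6]
gripper_width: 0.478
grasp_force: 60.8
```

Call:
{"method": "play_rows", "body": {"commands": [[-5, -33, 0, 0, 0, 0], [-5, -33, 0, 0, 0, 0], [-5, -33, 0, 0, 0, 0], [-4, -30, 0, 0, 0, 0], [-2.5, -12, 0, 0, 0, 0]]}}

```text
time: 16.98
tool_pos: [0.4467, 0.1613, 0.1228]
tool_rot: [-0.001, 1.0, 0.001, 0.0]
contact_force: [0.6, -0.9, -1.7]
gripper_width: 0.475
grasp_force: 60.9
```

Call:
{"method": "play_rows", "body": {"commands": [[0, 0, 0, 0, 0, 0], [0, 0, 0, 0, 0, 0], [0, 0, 0, 0, 0, 0], [0, 0, 0, 0, 0, 0]]}}

```text
time: 17.32
tool_pos: [0.4478, 0.1576, 0.1224]
tool_rot: [0.0, 1.0, -0.001, 0.0]
contact_force: [-0.5, -0.8, -1.3]
gripper_width: 0.479
grasp_force: 60.9
```

```bash
python3 - <<'E'
from h import *
b=imaging.grab_frame("scene")
s=manip.state();T=s["tool_pos"];print(T)
A=[.4486,.1585]
u,v=map(int,px(b,A+[.08]))
crop(b,(u-50,v-40,u+50,v+40),6,"pics/b7.png",[circ(b,T,.022,T[2]-.004),circ(b,A,.003,.068),circ(b,A,.025,.038)])
E
```

```text
[0.44784037 0.15754273 0.12237531]
```

View pics/b7.png

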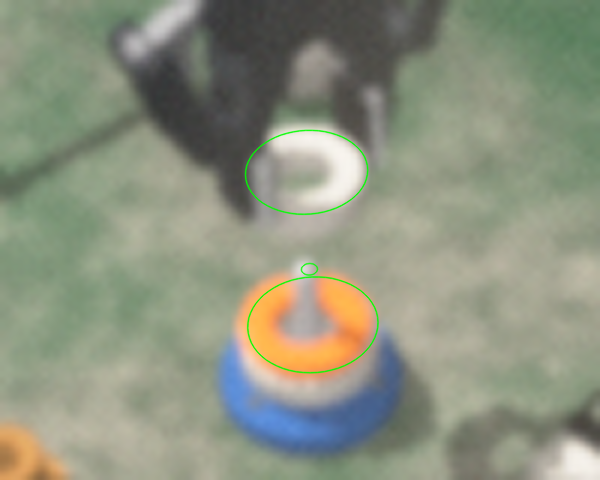

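The small ring is centred in the jaws at (307,172). The post tip appears about 1 px (raw) left of the prediction, so I'll add a 1–2 mm correction.

Call:
{"method": "play_rows", "body": {"commands": [[1, -2, 10, 0, 0, 0], [0, 0, 20, 0, 0, 0], [0, 0, 20, 0, 0, 0], [0, 0, 9, 0, 0, 0], [0, 0, 3, 0, 0, 0]]}}

```text
time: 17.78
tool_pos: [0.4467, 0.1598, 0.0575]
tool_rot: [0.0, 1.0, -0.0, -0.003]
contact_force: [0.1, 0.8, 0.2]
gripper_width: 0.481
grasp_force: 60.9
```

Call:
{"method": "play_rows", "body": {"commands": [[0, 0, 0, 0, 0, 0], [0, 0, 0, 0, 0, 0], [0, 0, 0, 0, 0, 0], [0, 0, 0, 0, 0, 0]]}}

```text
time: 18.12
tool_pos: [0.4496, 0.1607, 0.0615]
tool_rot: [-0.0, 1.0, -0.0, 0.001]
contact_force: [1.0, -0.5, -0.4]
gripper_width: 0.477
grasp_force: 60.9
```

Call:
{"method": "play_rows", "body": {"commands": [[0, 0, 3, 0, 0, 0], [0, 0, 1.5, 0, 0, 0], [0, 0, 0, 0, 0, 0], [0, 0, 0, 0, 0, 0]]}}

```text
time: 18.45
tool_pos: [0.4492, 0.1606, 0.0565]
tool_rot: [-0.0, 1.0, -0.0, 0.001]
contact_force: [-0.4, 0.1, 2.8]
gripper_width: 0.48
grasp_force: 61.2
```

Call:
{"method": "play_rows", "body": {"commands": [[0, 0, 0, 0, 0, 0], [0, 0, 0, 0, 0, 0], [0, 0, 0, 0, 0, 0], [0, 0, 0, 0, 0, 0], [0, 0, 0, 0, 0, 0]], "hand": 70}}

```text
time: 18.87
tool_pos: [0.4484, 0.1605, 0.0556]
tool_rot: [0.0, 1.0, -0.0, -0.0]
contact_force: [-0.6, -0.0, 0.0]
gripper_width: 0.817
grasp_force: 0.0
```

Call:
{"method": "play_rows", "body": {"commands": [[0, 0, -15, 0, 0, 0], [0, 0, -30, 0, 0, 0], [0, 0, -30, 0, 0, 0], [2, -10, -10, 0, 0, 0], [5, -30, 0, 0, 0, 0]]}}

```text
time: 19.28
tool_pos: [0.4581, 0.1999, 0.1448]
tool_rot: [-0.0, 1.0, -0.002, 0.004]
contact_force: [0.2, 0.2, 0.0]
gripper_width: 0.82
grasp_force: 0.0
```

Call:
{"method": "play_rows", "body": {"commands": [[5, -30, 0, 0, 0, 0], [5, -30, 0, 0, 0, 0], [5, -20, 10, 0, 0, 0], [0, -2, 20, 0, 0, 0], [0, 0, 25, 0, 0, 0]]}}

```text
time: 19.7
tool_pos: [0.472, 0.285, 0.0868]
tool_rot: [-0.001, 1.0, 0.001, 0.002]
contact_force: [0.3, -0.2, -0.2]
gripper_width: 0.82
grasp_force: 0.0
```

Call:
{"method": "play_rows", "body": {"commands": [[0, 0, 15, 0, 0, 0], [0, 0, 0, 0, 0, 0], [0, 0, 0, 0, 0, 0], [0, 0, 0, 0, 0, 0]]}}

```text
time: 20.03
tool_pos: [0.4712, 0.2829, 0.0717]
tool_rot: [-0.0, 1.0, -0.0, 0.001]
contact_force: [-0.2, -0.4, 0.6]
gripper_width: 0.816
grasp_force: 0.0
```

```bash
python3 - <<'E'
from h import *
b=imaging.grab_frame("scene")
s=manip.state();T=s["tool_pos"];print(T)
A=[.4486,.1585];B=[.4718,.2825]
u,v=map(int,px(b,[.46,.22,.05]))
crop(b,(u-65,v-50,u+65,v+50),6,"pics/b8.png",[circ(b,A,.022,.053),circ(b,A,.036,.012),circ(b,A,.003,.068),circ(b,B,.0235,.012),circ(b,B,.016,.032)])
E
```

```text
[0.47161412 0.28296669 0.07230094]
```

View pics/b8.png

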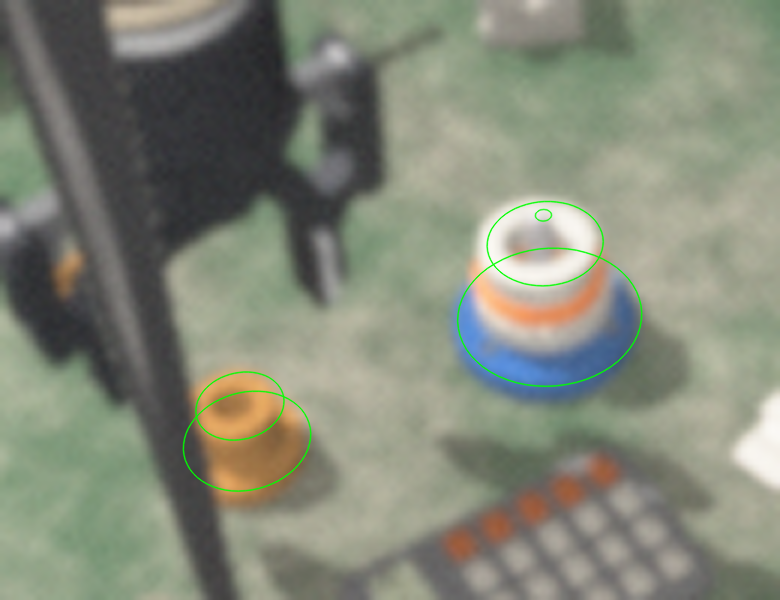

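The stack (large ring, orange spacer, small ring) is in place at (540,260), and the bush matches its overlay at (240,410). Gripping the bush by its neck.

Call:
{"method": "play_rows", "body": {"commands": [[0, 0, 18, 0, 0, 0], [0, 0, 15, 0, 0, 0], [0, 0, 7, 0, 0, 0], [0, 0, 3, 0, 0, 0], [0, 0, 0, 0, 0, 0]]}}

```text
time: 20.5
tool_pos: [0.4707, 0.2825, 0.028]
tool_rot: [-0.0, 1.0, -0.0, 0.0]
contact_force: [0.6, 1.0, 0.5]
gripper_width: 0.814
grasp_force: 0.0
```

Call:
{"method": "play_rows", "body": {"commands": [[0, 0, 0, 0, 0, 0], [0, 0, 0, 0, 0, 0], [0, 0, 0, 0, 0, 0], [0, 0, 0, 0, 0, 0], [0, 0, 0, 0, 0, 0]], "hand": 20}}

```text
time: 20.92
tool_pos: [0.4716, 0.283, 0.0292]
tool_rot: [-0.0, 1.0, -0.0, 0.001]
contact_force: [-0.8, 0.1, 6.3]
gripper_width: 0.348
grasp_force: 59.9
```

Call:
{"method": "play_rows", "body": {"commands": [[0, 0, 0, 0, 0, 0], [0, 0, 0, 0, 0, 0], [0, 0, 0, 0, 0, 0], [0, 0, 0, 0, 0, 0], [0, 0, 0, 0, 0, 0]]}}

```text
time: 21.33
tool_pos: [0.4716, 0.283, 0.0292]
tool_rot: [-0.0, 1.0, -0.0, 0.001]
contact_force: [-0.9, -0.6, 6.1]
gripper_width: 0.343
grasp_force: 59.9
```

Call:
{"method": "play_rows", "body": {"commands": [[0, 0, -10, 0, 0, 0], [0, 0, -25, 0, 0, 0], [0, 0, -30, 0, 0, 0], [0, 0, -30, 0, 0, 0], [0, 0, -10, 0, 0, 0]]}}

```text
time: 21.75
tool_pos: [0.4727, 0.2835, 0.1379]
tool_rot: [-0.001, 1.0, 0.0, 0.003]
contact_force: [1.3, 1.2, -0.6]
gripper_width: 0.345
grasp_force: 59.6
```

Call:
{"method": "play_rows", "body": {"commands": [[-3, 20, 0, 0, 0, 0], [-6, 30, 0, 0, 0, 0], [-6, 32, 0, 0, 0, 0], [-5, 30, 0, 0, 0, 0], [-2, 10, 0, 0, 0, 0]]}}

```text
time: 22.17
tool_pos: [0.447, 0.1577, 0.1313]
tool_rot: [0.001, 1.0, -0.001, -0.001]
contact_force: [-0.4, -0.2, -1.0]
gripper_width: 0.347
grasp_force: 59.8
```

Call:
{"method": "play_rows", "body": {"commands": [[0, 0, 0, 0, 0, 0], [0, 0, 0, 0, 0, 0], [0, 0, 0, 0, 0, 0], [0, 0, 0, 0, 0, 0], [0, 0, 0, 0, 0, 0]]}}

```text
time: 22.58
tool_pos: [0.4487, 0.1614, 0.1327]
tool_rot: [-0.0, 1.0, 0.001, -0.0]
contact_force: [0.0, 0.6, -1.5]
gripper_width: 0.346
grasp_force: 59.8
```

Call:
{"method": "play_rows", "body": {"commands": [[0, 1, 13, 0, 0, 0], [0, 0, 10, 0, 0, 0], [0, 0, 3, 0, 0, 0], [0, 0, 0, 0, 0, 0], [0, 0, 0, 0, 0, 0]]}}

```text
time: 23.0
tool_pos: [0.4484, 0.1597, 0.1065]
tool_rot: [0.0, 1.0, 0.0, -0.0]
contact_force: [0.6, 0.1, -0.5]
gripper_width: 0.347
grasp_force: 59.8
```

Call:
{"method": "play_rows", "body": {"commands": [[0, 0, 0, 0, 0, 0], [0, 0, 0, 0, 0, 0], [0, 0, 0, 0, 0, 0]]}}

```text
time: 23.25
tool_pos: [0.449, 0.1596, 0.1074]
tool_rot: [-0.0, 1.0, -0.0, 0.001]
contact_force: [0.3, 0.4, -2.0]
gripper_width: 0.348
grasp_force: 59.8
```

```bash
python3 - <<'E'
from h import *
b=imaging.grab_frame("scene")
s=manip.state();T=s["tool_pos"];print(T)
A=[.4486,.1585]; z=T[2]-.0292
u,v=map(int,px(b,A+[.07]))
crop(b,(u-40,v-35,u+40,v+35),8,"pics/b9.png",[circ(b,T,.0235,z),circ(b,T,.0235,z+.012),circ(b,T,.016,z+.032),circ(b,A,.0055,.061),circ(b,A,.036,.012)])
# scene reference: foot ellipse + post tip in the first picture
f=cv2.imread("pics/scene0_raw.png")
h,S,V=cv2.split(cv2.cvtColor(cv2.resize(f,None,fx=8,fy=8,interpolation=cv2.INTER_CUBIC),cv2.COLOR_BGR2HSV))
m=((h>95)&(h<125)&(S>130)).astype(np.uint8)
cs,_=cv2.findContours(m,cv2.RETR_EXTERNAL,cv2.CHAIN_APPROX_NONE)
c=max(cs,key=cv2.contourArea);x,y,w,hh=cv2.boundingRect(c)
P=np.r_[circ(b,A,.036,.012),circ(b,A,.036,0)]
print("foot bbox",np.array([x,y,x+w,y+hh])/8-.44,"pred",P.min(0),P.max(0))
U,Vv=px(b,A+[.05]);U,Vv=int(U),int(Vv)
k=dict(u0=U-25,v0=Vv-20)
class F(dict):pass
crop({"image":f[:,:,::-1]},(U-25,Vv-20,U+25,Vv+20),12,"pics/post.png",[circ(b,A,.0055,.061),circ(b,A,.003,.068),circ(b,A,.02,.018)])
a=cv2.imread("pics/post.png");q=cv2.imread("pics/b9.png");q=cv2.resize(q,(480,420));a=cv2.resize(a,(320,256))
o=np.zeros((420,800,3),np.uint8);o[:,:480]=q;o[:256,480:]=a;cv2.imwrite("pics/b10.png",o)
E
```

```text
[0.44890235 0.15955659 0.10729851]
foot bbox [283.185 232.56  309.56  252.935] pred [282.77985673 228.86602215] [313.53067745 255.25875941]
```

View pics/b10.png

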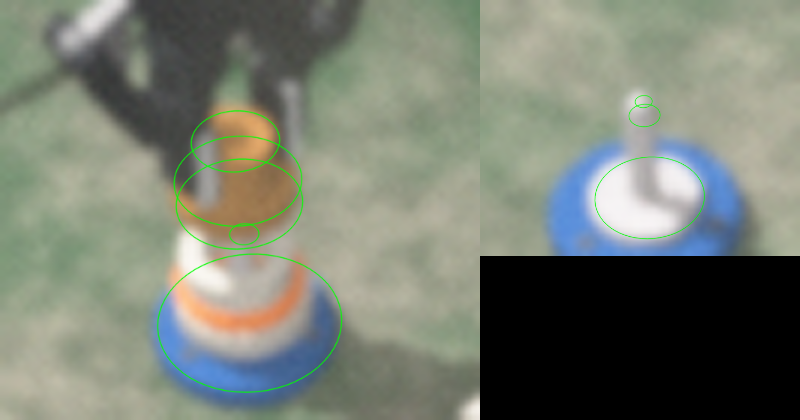

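The bush flange centre at (236,~190) and the post both sit about 0.5 raw px left of prediction, so they share the same bias and are aligned within about 1 mm. I'll nudge 0.5 mm and thread gently, watching force.

Call:
{"method": "play_rows", "body": {"commands": [[0, 0.5, 3, 0, 0, 0], [0, 0, 4, 0, 0, 0], [0, 0, 4, 0, 0, 0], [0, 0, 3, 0, 0, 0], [0, 0, 0, 0, 0, 0]]}}

```text
time: 23.72
tool_pos: [0.4478, 0.1588, 0.0916]
tool_rot: [0.0, 1.0, -0.0, -0.001]
contact_force: [-0.0, -1.2, -1.3]
gripper_width: 0.346
grasp_force: 59.8
```

Call:
{"method": "play_rows", "body": {"commands": [[0, 0, 2, 0, 0, 0], [0, 0, 2, 0, 0, 0], [0, 0, 2, 0, 0, 0], [0, 0, 0, 0, 0, 0], [0, 0, 0, 0, 0, 0]]}}

```text
time: 24.13
tool_pos: [0.4485, 0.159, 0.0867]
tool_rot: [0.0, 1.0, -0.0, -0.0]
contact_force: [-0.2, -0.0, -1.1]
gripper_width: 0.347
grasp_force: 59.8
```

Threaded with no contact force; seat it and release.

Call:
{"method": "play_rows", "body": {"commands": [[0, 0, 2, 0, 0, 0], [0, 0, 2, 0, 0, 0], [0, 0, 0, 0, 0, 0], [0, 0, 0, 0, 0, 0], [0, 0, 0, 0, 0, 0]]}}

```text
time: 24.55
tool_pos: [0.4486, 0.159, 0.0828]
tool_rot: [0.0, 1.0, -0.0, -0.0]
contact_force: [0.7, -0.1, -1.7]
gripper_width: 0.345
grasp_force: 59.8
```

Call:
{"method": "play_rows", "body": {"commands": [[0, 0, 0, 0, 0, 0], [0, 0, 0, 0, 0, 0], [0, 0, 0, 0, 0, 0], [0, 0, 0, 0, 0, 0], [0, 0, 0, 0, 0, 0]], "hand": 65}}

```text
time: 24.97
tool_pos: [0.4488, 0.159, 0.083]
tool_rot: [-0.0, 1.0, -0.0, 0.0]
contact_force: [0.6, -0.5, -0.2]
gripper_width: 0.761
grasp_force: 0.0
```

Call:
{"method": "play_rows", "body": {"commands": [[0, 0, -10, 0, 0, 0], [0, 0, -25, 0, 0, 0], [0, 0, -30, 0, 0, 0], [0, 0, -30, 0, 0, 0], [0, 0, -15, 0, 0, 0]]}}

```text
time: 25.38
tool_pos: [0.4503, 0.1594, 0.198]
tool_rot: [-0.001, 1.0, 0.0, 0.003]
contact_force: [-0.1, 1.0, 0.5]
gripper_width: 0.758
grasp_force: 0.0
```

Call:
{"method": "play_rows", "body": {"commands": [[0, 30, 0, 0, 0, 0], [0, 30, 0, 0, 0, 0], [0, 30, 0, 0, 0, 0], [0, 0, 0, 0, 0, 0], [0, 0, 0, 0, 0, 0]]}}

```text
time: 25.8
tool_pos: [0.4488, 0.0681, 0.1937]
tool_rot: [-0.0, 1.0, -0.001, 0.001]
contact_force: [-1.1, -0.4, -0.3]
gripper_width: 0.758
grasp_force: 0.0
```

```bash
python3 - <<'E'
from h import *
b=imaging.grab_frame("scene")
A=[.4486,.1585]
u,v=map(int,px(b,A+[.05]))
crop(b,(u-50,v-40,u+50,v+40),6,"pics/b11.png",[circ(b,A,.016,.085),circ(b,A,.0235,.065)])
E
```

```text
(no output)
```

View pics/b11.png

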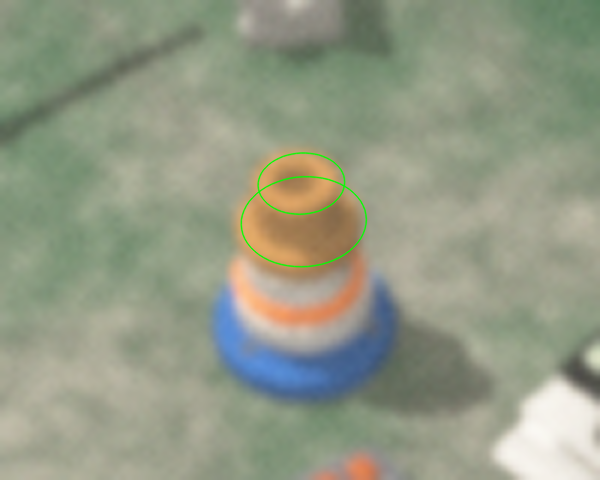

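The full stack stands level on the arbor, bush neck top at (300,183) at the expected height, and the gripper is clear. Handing in.

```bash
python3 -c "
from plant import manip
print(manip.job_done())"
```

```text
the job is handed in; nothing more can be done
None
```

All four parts are threaded on the arbor in order (large ring, spacer, small ring, bush flange down). The stack looked level in the last picture and the job is handed in; the hand-in gave no verdict.

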